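# Press a cigar mould down and slide it under the drag spring of its clamp

### The job

With the fingertips, press the cigar mould down hard on its low rear ledge so that its sprung bed sinks, and keep pressing while you push it under the gate bar and the brass drag spring until its nose is fully home against the end stop; then take the fingers away and leave it sitting there under the spring. Do not grip or lift the mould, do not push on the brass spring with the fingers, and do not disturb the punch, the brass weight or the cigar beside the clamp.

Things in the scene. Friction and masses are not known exactly. Their poses are not given: they have to be found in the camera images.
- clamp: Spring clamp for the mould, fixed to the table: dark steel base 242 x 130 x 6 mm, two aluminium cheeks (tops 23 mm above the table, 95.5 mm apart), gate bar, end stop. Origin: centre of the underside of the base, on the table. +x: the way the mould is pushed in (roughly world +y, the robot's left, turned up to 0.25 rad either way); y across; z up.
- gate (a point): Middle of the lower front edge of the steel gate bar, clamp x = 35 mm. The bar crosses the full width, is 14 mm thick (clamp x = 35 to 49 mm), its underside 39 mm and its top 53 mm above the table (caps on its posts: 57 mm).
- mould_home (a point): Middle of the end stop's face (clamp x = 105 mm, 10 mm above the table; the stop's top is 30 mm up), where the mould's nose comes to rest. The mould is then 80 to 98 mm farther in than at the start, with its step 12 mm before the gate bar.
- bed (a joint): Sprung wooden bed (222 x 90 mm) under the mould; sinks level. Value: how far it is pressed down, 0 (up, its top 18 mm above the table) to 0.008 m (lower stop, top 10 mm above the table). Pushed through the mould it begins to sink at 7 to 10 N, is 5 mm down at 10 to 13 N and on its stop at 12 to 15 N.
- leaf (a joint): Brass drag spring, a leaf 36 mm wide fixed behind the gate bar (clamp x = 49 mm, 47 mm high), sloping down to a rounded tip at clamp x = 92 mm, underside 33 mm above the table. Value: angle it is raised, 0 free, about 0.07 rad with the mould under it and held right down, 0.13 rad once it is let go, when the spring presses on the mould with some 3.5 N.
- mould: Closed cigar mould of brown wood, 124 mm long (x), 92 wide (y), 0.25 to 0.5 kg, loose on the bed between the cheeks. Origin: centre of its underside; +x to its nose, as the clamp's +x. x = -20 to 62 mm: block 26 mm high; x = -62 to -20 mm: lower ledge 14 mm high with a black pad. Waxed, friction about 0.3. Let go inside, it is pressed up against the gate bar, underside about 13 mm above the table.
- press_pad (a point): Middle of the top of the mould's ledge (mould x = -40, y = 0, z = 14 mm), 20 mm behind the step; press here. At the start it is 32 mm above the table, 24 mm with the bed fully down.
- step (a point): Middle of the upright step between ledge and block (mould x = -20 mm, z = 20 mm), 12 mm high, facing backward: a fingertip on the ledge pushes the mould forward against it.
- mould_nose (a point): Bottom middle of the mould's front face (mould x = 62 mm, z = 0), at the start 10 to 28 mm before the gate bar. Bed up, the block's top is 44 mm above the table and the gate bar stops it; with the bed at least 5 mm down it passes under.
- cap_punch: Bystander: brass cap punch standing upright, 26 mm across, 67 mm high; origin at the centre of its foot.
- weight_200: Bystander: brass weight with a knob, 35 mm across, 54 mm high; origin at the centre of its foot.
- cigar_t2: Bystander: dark brown cigar lying on the table past the end stop, 17 x 152 x 16 mm; origin at the centre of its underside, long along its y.

How it is judged:
On the way, in this order (a step that is already met when the one before it is completed fails the run):
1. the fingers press the mould and its bed at least 5 mm down while its nose is still outside the gate bar (value of joint bed above 0.0048 m and contact force between the fingers and mould above 3 N and x of mould_nose in the frame of clamp below 0.037 m), for 0.05 s.
2. the mould's nose is under the drag spring and has raised it (value of joint leaf above 0.03 rad and x of mould_nose in the frame of clamp above 0.085 m and contact force between leaf and mould above 0.5 N), for 0.05 s.
At the end, for the whole second after the job is handed in: The mould's nose is within 4 mm of the end stop, the mould lies straight (0.06 rad) and level (0.08 rad) in the clamp under the gate bar, its underside 8 to 16 mm above the table, with the drag spring raised more than 0.08 rad and bearing on it, and it is at rest (x of mould_nose in the frame of mould_home above -0.004 m and angle between the x axis of mould and the x axis of clamp, either way round below 0.06 rad and angle between mould's own z axis and vertical below 0.08 rad and z of mould in the frame of clamp between 0.008 and 0.016 m and value of joint leaf above 0.08 rad and contact force between leaf and mould above 0.5 N and linear speed of mould below 0.01 m/s); the robot touches nothing.
It fails at once if the mould is lifted off its bed by more than 10 mm or tipped by more than 0.2 rad (z of mould in the frame of clamp above 0.028 m or angle between mould's own z axis and vertical above 0.2 rad).
It fails at once if the fingers push on the brass drag spring with more than 2 N (contact force between the fingers and leaf above 2 N).
It fails at once if the punch, the weight or the cigar is moved by more than 15 mm or the punch or the weight is tipped by more than 0.3 rad (distance of any of cap_punch, weight_200, cigar_t2 from where it was at the start of the episode above 0.015 m or angle between any of cap_punch, weight_200's own z axis and vertical above 0.3 rad).
It also fails if it takes over 32 s, if anything falls off the work surface, if the arm or the gripper's body presses on something with over 40 N, if the wrist force passes 120 N, or if a joint passes its speed limit or range.

### The arm

A 7-joint arm with a two-finger parallel gripper is mounted at the origin on the work surface; the furniture and walls round the work are solid. World frame = base frame: x ahead of the robot, y to its left, z up, the work surface at z = 0. Lengths are in m, angles in rad, forces in N, time in s.
With the tool pointing down it reaches from about 0.4 to 0.925 m from the base axis. Payload 5.6 kg.
Tool frame: the origin (TCP) lies midway between the tips of the shut fingers; the grasp point (between the pads) lies r.pinch_z behind it (r.pinch_z is the distance from the TCP to the grasp point, in m); z points along the fingers, y is the line along which they close (so a half turn about z gives the same grasp; the last joint's range is limited). The gripper opens to 85 mm and grips with 20 to 120 N. Pads are 22 mm wide; open, the fingers measure 114 mm over their backs; the gripper's body (76 mm by 85 mm) begins 54 mm behind the grasp point. The pads swing forward as they close: fully open they stand 13 mm farther back than shut.
Start: joints at [-1.302, 0.468, -0.012, 1.603, 0.006, 1.071, -0.056], TCP at [0.199, 0.619, 0.231] pointing down, gripper open.
Joint ranges: [-2.53, 2.53], [-0.31, 2.02], [-1.57, 1.55], [0.28, 2.44], [-1.29, 4.43], [0.15, 1.84], [-2.92, 2.92]. Speed limits (rad/s): [2.57, 2.57, 3.14, 3.14, 3.14, 3.14, 3.14].

### API

Orientations are given as a rotation vector (axis times angle).
In Python, from station import sensors, cams, r gives the robot as it stands.
- The arm moves only by the shell command python3 -m creep 'ROWS' [FORCE]. ROWS is JSON, a list of rows, each an object of numbers: "ax", "ay", "az": the turn, a rotation vector about the world's x, y, z in rad; "dx", "dy", "dz": the shift along the world's x, y, z in cm; "jaw": the opening, from 0 (shut) to 1 (fully open). A call has 1 to 8 rows; each row is the pose to reach, as a shift and turn from the pose commanded when the call began; what a row does not reach only later rows make up. A row lasts 1/12 s, in which the tool goes at most 41.7 mm and 7.16 degrees, less where a joint would pass 70% of its speed; a pose out of reach is approached as far as the arm can. A call with a gripper value outside its range is refused whole. The fingers move at their own pace and stop on an object; FORCE is the grip in N (left out, the last holds). Time passes only in rows, so rows that repeat a pose let the fingers close. It gives the time, the measured TCP pose, the force, the opening and the grip force at its end, in the units of the state.
- sensors.observe(): the state, without advancing time (a new reading comes with each control period).
- cams.snapshot(name): name is "side" or "top"; returns the picture (480x640x3 uint8, red, green, blue); there is no depth.
- cams.camera_params(name): a dict with "intrinsics" (3x3 intrinsics, pixels), "k1" (the pictures are not rectified: a ray, as slopes to the right and down, at radius r is drawn at 1 + k1 r^2 times it, then the intrinsics apply), "R" (3x3) and "t" (3): a world point X has camera coordinates R X + t. Camera axes: x right, y down, z forward; pixel columns grow to the right and rows downward; lengths in m; the calibration is good to about 2 mm. A picture is of the moment at which its call begins. camera_params takes no time and is no camera call.
- r.hand_in(): hands the job in; it is judged then, once.
The state is a dict: "time": time; "qpos": joint angles; "joint_vel": joint speeds; "joint_efforts": joint torques, N m; "position": TCP position; "ee_rot": TCP orientation; "wrist_force": force on the tool from outside, world axes, zero at the start; "moment": the same for the moment, N m; "grip_width": finger opening in m; "finger_force": force on a finger pad.
Only numpy, scipy, OpenCV 4.12 (cv2) and the standard library are available. Lean on these libraries where they do the work, as an engineer would, in place of code of your own. Each camera call takes 0.05 s, during which the arm holds its last target. There are 200 camera calls.

## Working session

There is one attempt and no reset: what is moved stays moved. The work goes in short steps, Python scripts to look and compute and a shell command to move; the robot and the scene stay as the last step left them, time stands still between calls to the robot, and variables do not carry over. Pictures are saved under pics/ and viewed, at most 10 in all, crops included, and the job is handed in when it is done.

```bash
ls; mkdir -p pics; python3 - <<'E'
from station import sensors,cams,r
import cv2
for n in("top","side"):
    cv2.imwrite(f"pics/{n}0.png",cams.snapshot(n)[:,:,::-1]); print(n,cams.camera_params(n))
print(sensors.observe(), r.pinch_z)
E
```

```text
pics
top {'intrinsics': array([[487.71003793,   0.        , 326.41409376],
       [  0.        , 487.71003793, 239.29616497],
       [  0.        ,   0.        ,   1.        ]]), 'k1': -0.1316797734945636, 'R': array([[ 0.02256968, -0.99953394, -0.02055489],
       [-0.98638218, -0.01891292, -0.16337839],
       [ 0.1629135 ,  0.02396237, -0.98634933]]), 't': array([0.13552161, 0.46511826, 0.82657728])}
side {'intrinsics': array([[586.97160801,   0.        , 318.44810834],
       [  0.        , 586.97160801, 239.47378338],
       [  0.        ,   0.        ,   1.        ]]), 'k1': -0.19890953715850784, 'R': array([[ 0.90838261, -0.41802826,  0.00966504],
       [-0.14738815, -0.34173669, -0.92816635],
       [ 0.39130266,  0.84170565, -0.37204007]]), 't': array([-0.39109964,  0.16894183,  0.5932186 ])}
{'time': 0.1, 'qpos': array([-1.30201813,  0.46832666, -0.01160966,  1.6035637 ,  0.00599772,
        1.07141134, -0.05630232]), 'joint_vel': array([-9.07719137e-05, -6.27693917e-04,  7.79428246e-04, -3.05767946e-03,
       -3.48526958e-04, -5.82995004e-04,  1.19796385e-04]), 'joint_efforts': array([ 3.89498391e-04, -5.33513939e+01,  2.11145903e-02, -2.51963478e+01,
        1.14277191e-02,  4.26852828e-03, -3.26799089e-06]), 'position': array([0.19928665, 0.61814435, 0.23039591]), 'ee_rot': array([-4.87831536e-01, -3.10333639e+00,  2.62006956e-03]), 'wrist_force': array([0.40525979, 0.18935297, 0.47147312]), 'moment': array([-0.00849273,  0.04270755, -0.04313529]), 'finger_force': 0.0, 'grip_width': 0.08531246723503118} 0.0187
```

View pics/top0.png

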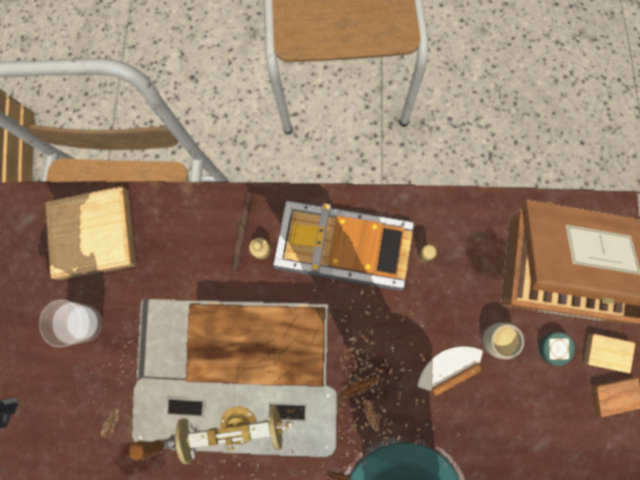

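View pics/side0.png

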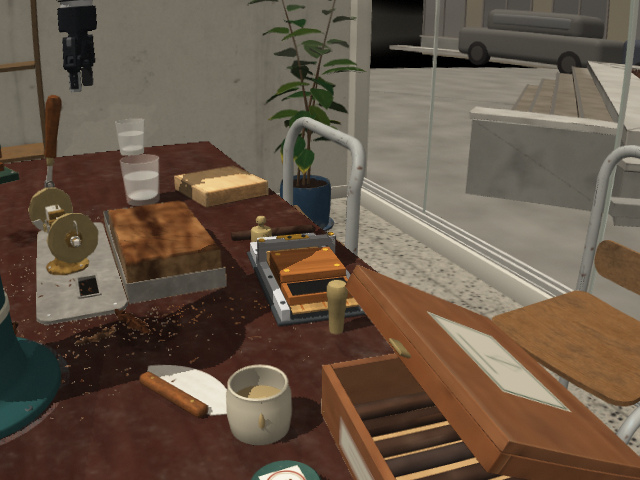

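The top view shows the clamp around (345,245), with the gate bar at about (323,237), the black pad at (392,250), the punch at (429,252) close behind the mould, and the weight at (259,247). I'll enlarge it and mask the pad.

```bash
cat > h.py <<'E'
import numpy as np,cv2
from station import sensors,cams,r
def onplane(n,px,z):
    c=cams.camera_params(n);K=c["intrinsics"];px=np.atleast_2d(np.asarray(px,float))
    s=cv2.undistortPoints(px[:,None],K,np.array([c["k1"],0,0,0,0.]))[:,0]
    d=np.c_[s,np.ones(len(s))]@c["R"];o=-c["R"].T@c["t"]
    return o+d*((z-o[2])/d[:,2])[:,None]
E
python3 - <<'E'
from h import *
im=cv2.imread("pics/top0.png")
cv2.imwrite("pics/crop0.png",cv2.resize(im[190:300,265:445],None,fx=4.4,fy=4.4,interpolation=cv2.INTER_CUBIC))
roi=np.zeros(im.shape[:2],np.uint8);roi[222:280,370:411]=1
m=((im.max(2)<60)&(roi>0)).astype(np.uint8)
n,l,s,c=cv2.connectedComponentsWithStats(m);i=1+s[1:,4].argmax();print(s[i],c[i])
rect=cv2.minAreaRect(cv2.findContours((l==i).astype(np.uint8),0,1)[0][0]);b=cv2.boxPoints(rect);print(b)
w=onplane("top",b,.032);print(w.round(4),w.mean(0));e=[w[(k+1)%4]-w[k] for k in range(4)]
print([ (round(np.linalg.norm(v),4),round(np.arctan2(v[1],v[0]),3)) for v in e])
E
```

```text
[379 230  21  42 468] [388.97008547 249.43803419]
[[378.5746  268.83618]
 [384.4132  229.912  ]
 [399.57214 232.18585]
 [393.73352 271.11005]]
[[0.4121 0.0517 0.032 ]
 [0.4825 0.0416 0.032 ]
 [0.4789 0.0143 0.032 ]
 [0.4086 0.0247 0.032 ]] [0.44553691 0.03305599 0.032     ]
[(np.float64(0.0711), np.float64(-0.143)), (np.float64(0.0275), np.float64(-1.703)), (np.float64(0.0711), np.float64(2.994)), (np.float64(0.0272), np.float64(1.44))]
```

View pics/crop0.png

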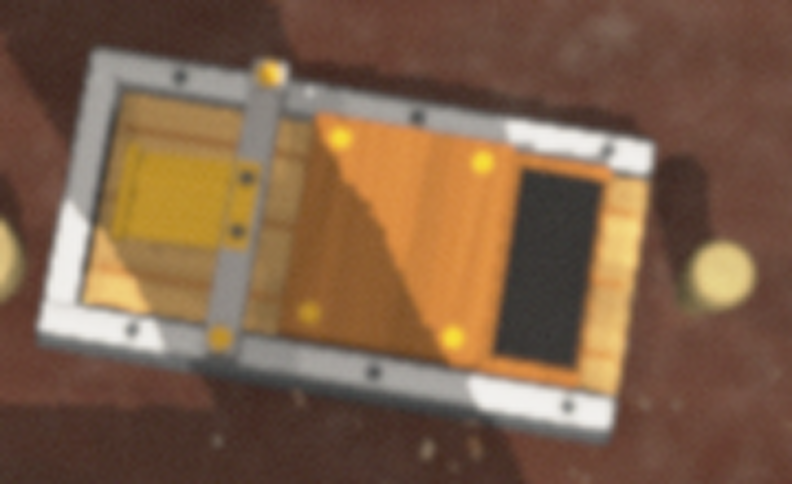

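The crop shows the cheek corners at crop (95,50), (655,140), (612,430) and (40,320). The gate bar's front edge runs (285,90)–(238,345), and the block's front edge (318,115)–(280,330). The pad is at (550,268), and the punch is 15–20 mm behind the clamp.

```bash
python3 - <<'E'
from h import *
f=lambda P,z:onplane("top",np.array(P)/4.4+[265,190]-.4,z)
q=f([(95,50),(655,140),(612,430),(40,325)],.023)
print(q.round(4)); 
for a,b in((1,0),(2,3),(1,2),(0,3)): v=q[b]-q[a];print(np.linalg.norm(v).round(4),np.arctan2(v[1],v[0]).round(4))
print("centre",q.mean(0))
th=np.mean([np.arctan2(*(q[b]-q[a])[1::-1]) for a,b in((1,0),(2,3))]);u=np.array([np.cos(th),np.sin(th)]);v=np.array([-u[1],u[0]])
def rel(p):d=np.asarray(p)[...,:2]-q.mean(0)[:2];return np.c_[np.atleast_2d(d)@u,np.atleast_2d(d)@v].round(4)
print(th,u,"gate",rel(f([(285,90),(238,345)],.053)),"nose",rel(f([(318,115),(280,330)],.044)),"pad",rel([.4455,.0331]))
print("rear of mould",rel(f([(610,170),(578,385)],.032)),"step",rel(f([(515,155),(480,358)],.044)))
print("punch top",f([(722,275)],.067),rel(f([(722,275)],.067)),"weight",onplane("top",[260,245],.05),rel(onplane("top",[260,245],.05)))
# tool axes now
from scipy.spatial.transform import Rotation as R
M=R.from_rotvec(sensors.observe()["ee_rot"]).as_matrix();print(M.round(3))
E
```

```text
[[ 0.535   0.2213  0.023 ]
 [ 0.501  -0.0123  0.023 ]
 [ 0.3807  0.0058  0.023 ]
 [ 0.4189  0.2397  0.023 ]]
0.2361 1.4262
0.237 1.4089
0.1216 2.992
0.1175 2.9843
centre [0.45893506 0.11360257 0.023     ]
1.4175473912289247 [0.15264979 0.98828035] gate [[ 0.0351 -0.0487]
 [ 0.0354  0.0557]] nose [[ 0.0206 -0.0428]
 [ 0.0205  0.046 ]] pad [[-0.0816  0.001 ]]
rear of mould [[-0.1005 -0.0432]
 [-0.1011  0.046 ]] step [[-0.0605 -0.0401]
 [-0.0597  0.0434]]
punch top [[ 0.43878688 -0.03132553  0.067     ]] [[-0.1463 -0.0022]] weight [[0.44806029 0.26165501 0.05      ]] [[0.1447 0.0333]]
[[-0.952  0.307 -0.   ]
 [ 0.307  0.952 -0.002]
 [-0.    -0.002 -1.   ]]
```

Scale check: the gate is measured at x = 35 mm as specified, so the frame holds. The nose is at 20.5 mm and the step at -60 mm. Next I move above the ledge, with the closing axis across the clamp.

```bash
python3 -m creep '[{"dx":2,"dy":-3.5,"az":-0.09,"jaw":0.4},{"dx":4,"dy":-7,"az":-0.18,"jaw":0.4},{"dx":6,"dy":-11,"az":-0.27,"jaw":0.4},{"dx":8,"dy":-14.5,"az":-0.36,"jaw":0.4},{"dx":10,"dy":-18,"az":-0.45,"jaw":0.4},{"dx":12,"dy":-22,"az":-0.54,"jaw":0.4},{"dx":14,"dy":-25.5,"az":-0.63,"jaw":0.4},{"dx":16,"dy":-29,"az":-0.72,"jaw":0.4}]'
python3 -m creep '[{"dx":1,"dy":-3.6,"az":-0.09,"jaw":0.4},{"dx":2.2,"dy":-7.2,"az":-0.18,"jaw":0.4},{"dx":3.3,"dy":-10.8,"az":-0.27,"jaw":0.4},{"dx":4.4,"dy":-14.4,"az":-0.36,"jaw":0.4},{"dx":5.5,"dy":-18,"az":-0.45,"jaw":0.4},{"dx":6.6,"dy":-21.6,"az":-0.54,"jaw":0.4},{"dx":7.7,"dy":-25.2,"az":-0.62,"jaw":0.4},{"dx":8.8,"dy":-28.9,"az":-0.69,"jaw":0.4}]'
python3 -c "
from h import *
from scipy.spatial.transform import Rotation as R
s=sensors.observe();M=R.from_rotvec(s['ee_rot']).as_matrix();print(s['position'],M.round(3),s['qpos'],s['wrist_force'],s['grip_width'],np.arctan2(M[1,1],M[0,1]))"
```

```text
[0.19928665 0.61814435 0.23039591] [[-0.952  0.307 -0.   ]
 [ 0.307  0.952 -0.002]
 [-0.    -0.002 -1.   ]] [-1.30201813  0.46832666 -0.01160966  1.6035637   0.00599772  1.07141134
 -0.05630232] [0.40525979 0.18935297 0.47147312] 0.08531246723503118 1.2589564384885368schema error: expected keys ax, ay, az, dx, dy, dz, jaw
schema error: expected keys ax, ay, az, dx, dy, dz, jaw
```

All keys are required in every row.

```bash
python3 -m creep '[{"dx":4,"dy":-7,"dz":0,"ax":0,"ay":0,"az":-0.12,"jaw":0.4},{"dx":8,"dy":-14,"dz":0,"ax":0,"ay":0,"az":-0.24,"jaw":0.4},{"dx":8,"dy":-14,"dz":0,"ax":0,"ay":0,"az":-0.36,"jaw":0.4},{"dx":8,"dy":-14,"dz":0,"ax":0,"ay":0,"az":-0.36,"jaw":0.4},{"dx":16,"dy":-29,"dz":0,"ax":0,"ay":0,"az":-0.72,"jaw":0.4},{"dx":16,"dy":-29,"dz":0,"ax":0,"ay":0,"az":-0.72,"jaw":0.4},{"dx":16,"dy":-29,"dz":0,"ax":0,"ay":0,"az":-0.72,"jaw":0.4},{"dx":16,"dy":-29,"dz":0,"ax":0,"ay":0,"az":-0.72,"jaw":0.4}]'
cat > s.py <<'E'
from h import *
from scipy.spatial.transform import Rotation as R
s=sensors.observe();M=R.from_rotvec(s['ee_rot']).as_matrix()
o=np.array([.4589,.1136]);u=np.array([np.cos(1.42),np.sin(1.42)]);d=s['position'][:2]-o
print("t",round(s['time'],2),"pos",s['position'].round(4),"clampxy",(d@u).round(4),(d@[-u[1],u[0]]).round(4),"F",s['wrist_force'].round(2),"w",round(s['grip_width'],4),"yaw_y",np.arctan2(M[1,1],M[0,1]).round(3),"zax",M[:,2].round(3))
E
python3 s.py
```

```text
time: 0.77
position: [0.3582, 0.3295, 0.2311]
ee_rot: [-1.556, -2.729, 0.0]
wrist_force: [-0.1, 0.1, 0.1]
grip_width: 0.0342
finger_force: 0.0
t 0.77 pos [0.3582 0.3295 0.2311] clampxy 0.1983 0.132 F [-0.1   0.06  0.14] w 0.0342 yaw_y 0.534 zax [-0. -0. -1.]
```

```bash
python3 -m creep '[{"dx":8.9,"dy":-29,"dz":0,"ax":0,"ay":0,"az":-0.685,"jaw":0.4},{"dx":8.9,"dy":-29,"dz":0,"ax":0,"ay":0,"az":-0.685,"jaw":0.4},{"dx":8.9,"dy":-29,"dz":0,"ax":0,"ay":0,"az":-0.685,"jaw":0.4},{"dx":8.9,"dy":-29,"dz":0,"ax":0,"ay":0,"az":-0.685,"jaw":0.4},{"dx":8.9,"dy":-29,"dz":0,"ax":0,"ay":0,"az":-0.685,"jaw":0.4},{"dx":8.9,"dy":-29,"dz":0,"ax":0,"ay":0,"az":-0.685,"jaw":0.4},{"dx":8.9,"dy":-29,"dz":0,"ax":0,"ay":0,"az":-0.685,"jaw":0.4},{"dx":8.9,"dy":-29,"dz":0,"ax":0,"ay":0,"az":-0.685,"jaw":0.4}]' >/dev/null;python3 s.py
```

```text
t 1.43 pos [0.4478 0.0354 0.2317] clampxy -0.079 -0.0008 F [-0.07  0.54  0.55] w 0.0342 yaw_y -0.154 zax [ 0.001 -0.002 -1.   ]
```

```bash
python3 -m creep '[{"dx":0,"dy":0,"dz":-4,"ax":0,"ay":0,"az":0,"jaw":0.4},{"dx":0,"dy":0,"dz":-8,"ax":0,"ay":0,"az":0,"jaw":0.4},{"dx":0,"dy":0,"dz":-12,"ax":0,"ay":0,"az":0,"jaw":0.4},{"dx":0,"dy":0,"dz":-15,"ax":0,"ay":0,"az":0,"jaw":0.4},{"dx":0,"dy":0,"dz":-17,"ax":0,"ay":0,"az":0,"jaw":0.4},{"dx":0,"dy":0,"dz":-18,"ax":0,"ay":0,"az":0,"jaw":0.4},{"dx":0,"dy":0,"dz":-18,"ax":0,"ay":0,"az":0,"jaw":0.4},{"dx":0,"dy":0,"dz":-18,"ax":0,"ay":0,"az":0,"jaw":0.4}]' >/dev/null;python3 s.py; python3 - <<'E'
from h import *
im=cams.snapshot("side")[200:350,220:380,::-1];cv2.imwrite("pics/side1.png",cv2.resize(im,None,fx=4,fy=4,interpolation=cv2.INTER_CUBIC))
E
```

```text
t 2.1 pos [0.4471 0.0414 0.0515] clampxy -0.0731 0.0008 F [0.08 0.38 0.1 ] w 0.034 yaw_y -0.146 zax [-0. -0. -1.]
```

View pics/side1.png

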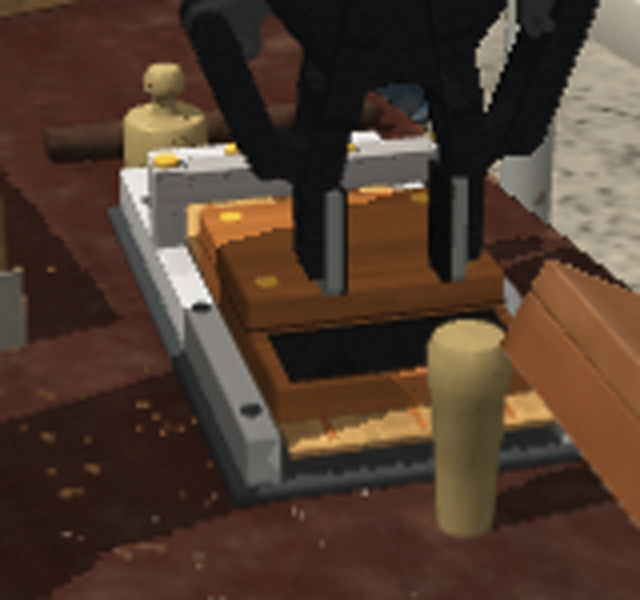

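The side view shows both fingers above the front of the pad, with the tips at crop (333,290) and (455,275). They are clear of the punch. I'll move back 4 mm so they miss the step and lower until contact.

```bash
python3 -m creep '[{"dx":-0.06,"dy":-0.4,"dz":0,"ax":0,"ay":0,"az":0,"jaw":0.4},{"dx":-0.06,"dy":-0.4,"dz":-0.4,"ax":0,"ay":0,"az":0,"jaw":0.4},{"dx":-0.06,"dy":-0.4,"dz":-0.8,"ax":0,"ay":0,"az":0,"jaw":0.4},{"dx":-0.06,"dy":-0.4,"dz":-1.2,"ax":0,"ay":0,"az":0,"jaw":0.4},{"dx":-0.06,"dy":-0.4,"dz":-1.6,"ax":0,"ay":0,"az":0,"jaw":0.4},{"dx":-0.06,"dy":-0.4,"dz":-1.8,"ax":0,"ay":0,"az":0,"jaw":0.4},{"dx":-0.06,"dy":-0.4,"dz":-2,"ax":0,"ay":0,"az":0,"jaw":0.4},{"dx":-0.06,"dy":-0.4,"dz":-2,"ax":0,"ay":0,"az":0,"jaw":0.4}]' >/dev/null;python3 s.py
python3 -m creep '[{"dx":0,"dy":0,"dz":-0.2,"ax":0,"ay":0,"az":0,"jaw":0.4},{"dx":0,"dy":0,"dz":-0.4,"ax":0,"ay":0,"az":0,"jaw":0.4},{"dx":0,"dy":0,"dz":-0.4,"ax":0,"ay":0,"az":0,"jaw":0.4}]' >/dev/null;python3 s.py
```

```text
t 2.82 pos [0.4461 0.0376 0.0312] clampxy -0.0771 0.0012 F [-1.33  0.39  7.26] w 0.0341 yaw_y -0.146 zax [-0.001  0.    -1.   ]
t 3.07 pos [0.4462 0.0376 0.0276] clampxy -0.0771 0.0011 F [-3.13 -0.56 10.72] w 0.0341 yaw_y -0.146 zax [-0.  0. -1.]
```

```bash
python3 -m creep '[{"dx":0,"dy":0,"dz":-0.2,"ax":0,"ay":0,"az":0,"jaw":0.4},{"dx":0,"dy":0,"dz":-0.3,"ax":0,"ay":0,"az":0,"jaw":0.4},{"dx":0,"dy":0,"dz":-0.4,"ax":0,"ay":0,"az":0,"jaw":0.4},{"dx":0,"dy":0,"dz":-0.4,"ax":0,"ay":0,"az":0,"jaw":0.4}]' >/dev/null;python3 s.py
python3 -m creep '[{"dx":0,"dy":0,"dz":-0.1,"ax":0,"ay":0,"az":0,"jaw":0.4},{"dx":0,"dy":0,"dz":-0.1,"ax":0,"ay":0,"az":0,"jaw":0.4}]' >/dev/null;python3 s.py
```

```text
t 3.4 pos [0.4462 0.0376 0.0238] clampxy -0.077 0.0011 F [-3.11 -0.33 12.66] w 0.034 yaw_y -0.146 zax [-0.     0.001 -1.   ]
t 3.57 pos [0.4463 0.0376 0.0231] clampxy -0.077 0.0011 F [-3.53 -0.18 14.56] w 0.0343 yaw_y -0.146 zax [-0.     0.001 -1.   ]
```

```bash
python3 -m creep '[{"dx":0,"dy":0,"dz":-0.1,"ax":0,"ay":0,"az":0,"jaw":0.4},{"dx":-0.1,"dy":0,"dz":-0.1,"ax":0,"ay":0,"az":0,"jaw":0.4},{"dx":-0.1,"dy":0,"dz":-0.1,"ax":0,"ay":0,"az":0,"jaw":0.4}]' >/dev/null;python3 s.py
python3 -m creep '[{"dx":-0.07,"dy":0.2,"dz":-0.1,"ax":0,"ay":0,"az":0,"jaw":0.4},{"dx":-0.04,"dy":0.4,"dz":-0.1,"ax":0,"ay":0,"az":0,"jaw":0.4},{"dx":-0.01,"dy":0.6,"dz":-0.1,"ax":0,"ay":0,"az":0,"jaw":0.4},{"dx":0.02,"dy":0.8,"dz":-0.1,"ax":0,"ay":0,"az":0,"jaw":0.4},{"dx":0.05,"dy":1,"dz":-0.1,"ax":0,"ay":0,"az":0,"jaw":0.4},{"dx":0.05,"dy":1,"dz":-0.1,"ax":0,"ay":0,"az":0,"jaw":0.4}]' >/dev/null;python3 s.py
```

```text
t 3.82 pos [0.4463 0.0376 0.023 ] clampxy -0.077 0.0011 F [-3.86 -0.44 25.39] w 0.0345 yaw_y -0.146 zax [ 0.002  0.001 -1.   ]
t 4.32 pos [0.4489 0.0454 0.0229] clampxy -0.0689 -0.0003 F [-1.94 -8.38 32.81] w 0.0342 yaw_y -0.149 zax [ 0.006 -0.001 -1.   ]
```

```bash
python3 -m creep '[{"dx":0.03,"dy":0.2,"dz":0.1,"ax":0,"ay":0,"az":0,"jaw":0.4},{"dx":0.06,"dy":0.4,"dz":0.1,"ax":0,"ay":0,"az":0,"jaw":0.4},{"dx":0.09,"dy":0.6,"dz":0.1,"ax":0,"ay":0,"az":0,"jaw":0.4},{"dx":0.12,"dy":0.8,"dz":0.1,"ax":0,"ay":0,"az":0,"jaw":0.4},{"dx":0.15,"dy":1,"dz":0.1,"ax":0,"ay":0,"az":0,"jaw":0.4},{"dx":0.18,"dy":1.2,"dz":0.1,"ax":0,"ay":0,"az":0,"jaw":0.4}]' >/dev/null;python3 s.py; python3 - <<'E'
from h import *
a=cams.snapshot("side")[200:350,240:380,::-1];b=cams.snapshot("top")[190:300,265:425,::-1]
f=lambda i:cv2.resize(i,(400,int(400*i.shape[0]/i.shape[1])),interpolation=cv2.INTER_CUBIC)
a,b=f(a),f(b);b=cv2.copyMakeBorder(b,0,a.shape[0]-b.shape[0],0,0,0);cv2.imwrite("pics/m2.png",np.hstack([a,b]))
E
```

```text
t 4.82 pos [0.4498 0.0578 0.0231] clampxy -0.0565 0.0006 F [-0.69 -6.86 22.35] w 0.0339 yaw_y -0.148 zax [ 0.004 -0.001 -1.   ]
```

View pics/m2.png

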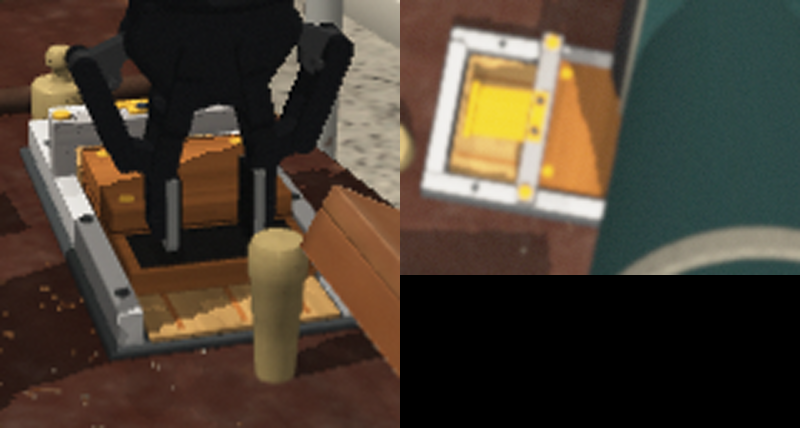

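The mould follows the fingers, level and with the bed down. The step is against the fingertips and the nose is at the gate bar. I'll continue.

```bash
python3 -m creep '[{"dx":0.04,"dy":0.25,"dz":0,"ax":0,"ay":0,"az":0,"jaw":0.4},{"dx":0.08,"dy":0.5,"dz":0,"ax":0,"ay":0,"az":0,"jaw":0.4},{"dx":0.11,"dy":0.75,"dz":0,"ax":0,"ay":0,"az":0,"jaw":0.4},{"dx":0.15,"dy":1,"dz":0,"ax":0,"ay":0,"az":0,"jaw":0.4},{"dx":0.19,"dy":1.25,"dz":0,"ax":0,"ay":0,"az":0,"jaw":0.4},{"dx":0.23,"dy":1.5,"dz":0,"ax":0,"ay":0,"az":0,"jaw":0.4},{"dx":0.26,"dy":1.75,"dz":0,"ax":0,"ay":0,"az":0,"jaw":0.4},{"dx":0.3,"dy":2,"dz":0,"ax":0,"ay":0,"az":0,"jaw":0.4}]' >/dev/null;python3 s.py
python3 -m creep '[{"dx":0.04,"dy":0.25,"dz":0,"ax":0,"ay":0,"az":0,"jaw":0.4},{"dx":0.08,"dy":0.5,"dz":0,"ax":0,"ay":0,"az":0,"jaw":0.4},{"dx":0.11,"dy":0.75,"dz":0,"ax":0,"ay":0,"az":0,"jaw":0.4},{"dx":0.15,"dy":1,"dz":0,"ax":0,"ay":0,"az":0,"jaw":0.4}]' >/dev/null;python3 s.py
```

```text
t 5.58 pos [0.4528 0.0779 0.0231] clampxy -0.0362 0.0007 F [-1.48 -6.69 21.67] w 0.034 yaw_y -0.148 zax [ 0.004 -0.    -1.   ]
t 5.92 pos [0.4543 0.088  0.0231] clampxy -0.026 0.0007 F [-1.19 -5.98 22.37] w 0.0341 yaw_y -0.148 zax [ 0.004 -0.    -1.   ]
```

```bash
python3 -m creep '[{"dx":0.04,"dy":0.25,"dz":0,"ax":0,"ay":0,"az":0,"jaw":0.4},{"dx":0.08,"dy":0.5,"dz":0,"ax":0,"ay":0,"az":0,"jaw":0.4},{"dx":0.11,"dy":0.75,"dz":0,"ax":0,"ay":0,"az":0,"jaw":0.4},{"dx":0.15,"dy":1,"dz":0,"ax":0,"ay":0,"az":0,"jaw":0.4},{"dx":0.19,"dy":1.25,"dz":0,"ax":0,"ay":0,"az":0,"jaw":0.4},{"dx":0.23,"dy":1.5,"dz":0,"ax":0,"ay":0,"az":0,"jaw":0.4},{"dx":0.26,"dy":1.75,"dz":0,"ax":0,"ay":0,"az":0,"jaw":0.4},{"dx":0.3,"dy":2,"dz":0,"ax":0,"ay":0,"az":0,"jaw":0.4}]' >/dev/null;python3 s.py
python3 -m creep '[{"dx":0.04,"dy":0.25,"dz":0,"ax":0,"ay":0,"az":0,"jaw":0.4},{"dx":0.08,"dy":0.5,"dz":0,"ax":0,"ay":0,"az":0,"jaw":0.4},{"dx":0.11,"dy":0.75,"dz":0,"ax":0,"ay":0,"az":0,"jaw":0.4},{"dx":0.15,"dy":1,"dz":0,"ax":0,"ay":0,"az":0,"jaw":0.4}]' >/dev/null;python3 s.py;  python3 - <<'E'
from h import *
a=cams.snapshot("side")[200:350,240:380,::-1];b=cams.snapshot("top")[190:300,265:425,::-1]
f=lambda i:cv2.resize(i,(400,int(400*i.shape[0]/i.shape[1])),interpolation=cv2.INTER_CUBIC)
a,b=f(a),f(b);b=cv2.copyMakeBorder(b,0,a.shape[0]-b.shape[0],0,0,0);cv2.imwrite("pics/m3.png",np.hstack([a,b]))
E
```

```text
t 6.58 pos [0.4571 0.1071 0.0231] clampxy -0.0067 0.0008 F [-1.84 -9.14 23.53] w 0.0343 yaw_y -0.149 zax [ 0.003 -0.001 -1.   ]
t 6.92 pos [0.4587 0.1174 0.0231] clampxy 0.0037 0.0008 F [-1.85 -7.97 22.18] w 0.0344 yaw_y -0.149 zax [ 0.003 -0.001 -1.   ]
```

View pics/m3.png

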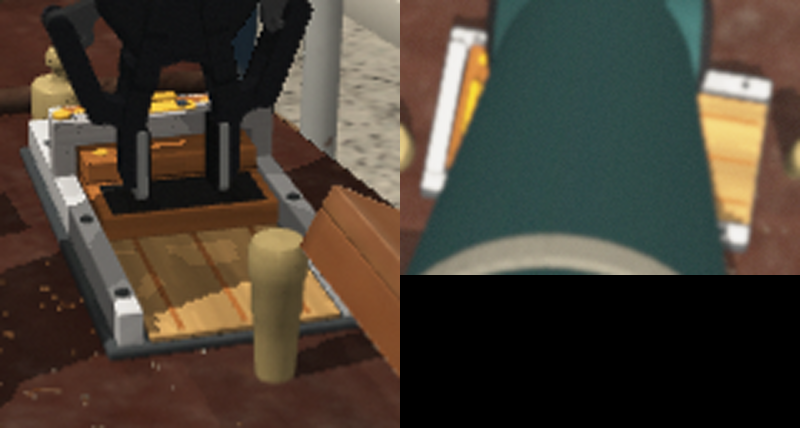

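The mould is under the gate and the brass leaf, straight and a few mm from home. I'll push slowly until the stop shows in the force.

```bash
python3 -m creep '[{"dx":0.02,"dy":0.15,"dz":0,"ax":0,"ay":0,"az":0,"jaw":0.4},{"dx":0.05,"dy":0.3,"dz":0,"ax":0,"ay":0,"az":0,"jaw":0.4},{"dx":0.07,"dy":0.45,"dz":0,"ax":0,"ay":0,"az":0,"jaw":0.4},{"dx":0.08,"dy":0.55,"dz":0,"ax":0,"ay":0,"az":0,"jaw":0.4}]' >/dev/null;python3 s.py
python3 -m creep '[{"dx":0.02,"dy":0.1,"dz":0,"ax":0,"ay":0,"az":0,"jaw":0.4},{"dx":0.03,"dy":0.2,"dz":0,"ax":0,"ay":0,"az":0,"jaw":0.4}]' >/dev/null;python3 s.py
```

```text
t 7.35 pos [0.4595 0.1226 0.0231] clampxy 0.009 0.0008 F [-1.73 -7.57 22.8 ] w 0.0339 yaw_y -0.148 zax [ 0.003 -0.001 -1.   ]
t 7.52 pos [0.4598 0.1244 0.0231] clampxy 0.0108 0.0008 F [ -1.81 -10.31  22.91] w 0.034 yaw_y -0.149 zax [ 0.003 -0.001 -1.   ]
```

```bash
python3 -m creep '[{"dx":0.02,"dy":0.1,"dz":0,"ax":0,"ay":0,"az":0,"jaw":0.4},{"dx":0.03,"dy":0.2,"dz":0,"ax":0,"ay":0,"az":0,"jaw":0.4}]' >/dev/null;python3 s.py
python3 -m creep '[{"dx":0.02,"dy":0.1,"dz":0,"ax":0,"ay":0,"az":0,"jaw":0.4},{"dx":0.02,"dy":0.1,"dz":0,"ax":0,"ay":0,"az":0,"jaw":0.4}]' >/dev/null;python3 s.py
```

```text
t 7.68 pos [0.46   0.1259 0.0231] clampxy 0.0123 0.0007 F [ -2.17 -13.01  24.35] w 0.0343 yaw_y -0.149 zax [ 0.003 -0.002 -1.   ]
t 7.85 pos [0.4601 0.1259 0.0231] clampxy 0.0124 0.0007 F [ -2.61 -13.58  25.41] w 0.0342 yaw_y -0.15 zax [ 0.003 -0.003 -1.   ]
```

```bash
python3 -m creep '[{"dx":0.02,"dy":0.15,"dz":0,"ax":0,"ay":0,"az":0,"jaw":0.4},{"dx":0.02,"dy":0.15,"dz":0,"ax":0,"ay":0,"az":0,"jaw":0.4}]' >/dev/null;python3 s.py
python3 -m creep '[{"dx":-0.03,"dy":-0.2,"dz":0.15,"ax":0,"ay":0,"az":0,"jaw":0.4},{"dx":-0.03,"dy":-0.2,"dz":0.4,"ax":0,"ay":0,"az":0,"jaw":0.4},{"dx":-0.03,"dy":-0.2,"dz":0.8,"ax":0,"ay":0,"az":0,"jaw":0.4},{"dx":-0.06,"dy":-0.4,"dz":1.3,"ax":0,"ay":0,"az":0,"jaw":0.4},{"dx":-0.09,"dy":-0.6,"dz":2.5,"ax":0,"ay":0,"az":0,"jaw":0.4},{"dx":-0.15,"dy":-1,"dz":5,"ax":0,"ay":0,"az":0,"jaw":0.4},{"dx":-0.15,"dy":-1,"dz":9,"ax":0,"ay":0,"az":0,"jaw":0.4},{"dx":-0.15,"dy":-1,"dz":13,"ax":0,"ay":0,"az":0,"jaw":0.4}]' >/dev/null;python3 s.py
python3 -m creep '[{"dx":0,"dy":-4,"dz":3,"ax":0,"ay":0,"az":0,"jaw":0.4},{"dx":0,"dy":-8,"dz":4,"ax":0,"ay":0,"az":0,"jaw":0.4},{"dx":0,"dy":-12,"dz":4,"ax":0,"ay":0,"az":0,"jaw":0.4},{"dx":0,"dy":-16,"dz":4,"ax":0,"ay":0,"az":0,"jaw":0.4},{"dx":0,"dy":-19,"dz":4,"ax":0,"ay":0,"az":0,"jaw":0.4},{"dx":0,"dy":-20,"dz":4,"ax":0,"ay":0,"az":0,"jaw":0.4},{"dx":0,"dy":-20,"dz":4,"ax":0,"ay":0,"az":0,"jaw":0.4}]' >/dev/null;python3 s.py
python3 - <<'E'
from h import *
a=cams.snapshot("side")[200:350,240:380,::-1];T=cams.snapshot("top")[:,:,::-1];cv2.imwrite("pics/top4.png",T);b=T[190:300,265:425]
f=lambda i:cv2.resize(i,(400,int(400*i.shape[0]/i.shape[1])),interpolation=cv2.INTER_CUBIC)
a,b=f(a),f(b);b=cv2.copyMakeBorder(b,0,a.shape[0]-b.shape[0],0,0,0);cv2.imwrite("pics/m4.png",np.hstack([a,b]))
E
```

```text
t 8.02 pos [0.4606 0.1266 0.0231] clampxy 0.0131 0.0003 F [ -1.5  -14.88  24.07] w 0.0342 yaw_y -0.151 zax [ 0.004 -0.003 -1.   ]
t 8.68 pos [0.4559 0.121  0.1525] clampxy 0.0069 0.0041 F [1.9  1.24 0.42] w 0.0339 yaw_y -0.146 zax [-0.002 -0.002 -1.   ]
t 9.27 pos [ 0.4567 -0.0815  0.1923] clampxy -0.1932 -0.0271 F [-0.02  0.44  0.66] w 0.034 yaw_y -0.152 zax [ 0.002 -0.    -1.   ]
```

View pics/m4.png

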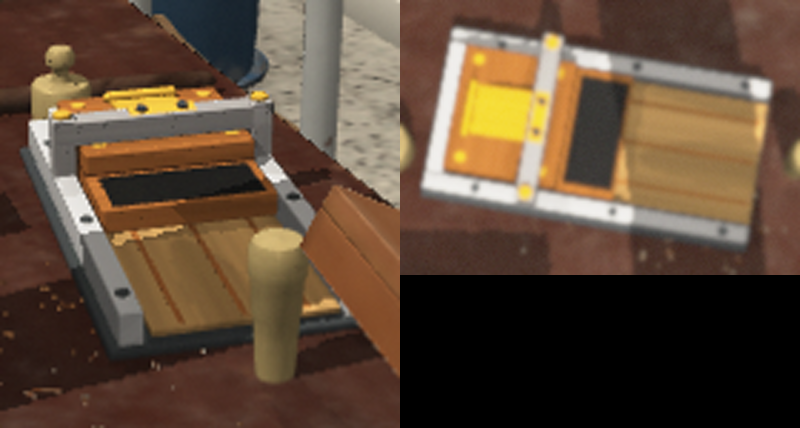

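The mould sits under the gate and leaf, straight, with its nose apparently at the stop. I'll check the pad position numerically; home means pad centre at x ≈ +3 mm.

```bash
python3 - <<'E'
from h import *
im=cv2.imread("pics/top4.png")
m=np.zeros(im.shape[:2],np.uint8);m[215:275,325:360]=(im.max(2)<60)[215:275,325:360]
n,l,s,c=cv2.connectedComponentsWithStats(m);i=1+s[1:,4].argmax();print(s[i],c[i])
b=cv2.boxPoints(cv2.minAreaRect(cv2.findContours((l==i).astype(np.uint8),0,1)[0][0]));w=onplane("top",b,.027)
u=np.array([.1501,.9887]);print((w[:,:2]-[.4589,.1136])@u,((w.mean(0)[:2])-[.4589,.1136])@u)
e=w[1]-w[0];print(np.arctan2(e[1],e[0]))
q=lambda P,z:((onplane("top",np.array(P)/2.5+[265,190]-.3,z)[:,:2])-[.4589,.1136])@u
print("step",q([(578,75),(560,180)]-np.array([400,0]),.039),"stop inner face/nose top",q(np.array([(71,47),(47,172)]),.035))
E
```

```text
[334 223  22  36 412] [344.02184466 238.16504854]
[ 0.0169687   0.0152933  -0.01418389 -0.01215463] 0.0014808706559724632
-0.17529126692361127
step [0.02116831 0.0208907 ] stop inner face/nose top [0.10113058 0.10128936]
```

```bash
python3 - <<'E'
from h import *
im=cv2.imread("pics/top4.png")[195:275,270:345]
cv2.imwrite("pics/n5.png",cv2.resize(im,None,fx=7.4,fy=7.4,interpolation=cv2.INTER_CUBIC))
c=cams.camera_params("top");u=np.array([.1501,.9887]);v=np.array([-u[1],u[0]]);o=np.array([.4589,.1136])
for x,z in((.105,.030),(.105,.039),(.101,.039),(.117,.030),(.035,.053)):
  for y in(-.035,.035):
    p=cv2.projectPoints(np.r_[o+u*x+v*y,z][None],cv2.Rodrigues(c["R"])[0],c["t"],c["intrinsics"],np.array([c["k1"],0,0,0,0.]))[0].ravel()
    print(x,z,y,((p-[270,195]+.5)*7.4).round(0))
E
```

```text
0.105 0.03 -0.035 [154. 144.]
0.105 0.03 0.035 [101. 422.]
0.105 0.039 -0.035 [150. 136.]
0.105 0.039 0.035 [ 97. 417.]
0.101 0.039 -0.035 [166. 138.]
0.101 0.039 0.035 [113. 420.]
0.117 0.03 -0.035 [106. 136.]
0.117 0.03 0.035 [ 52. 414.]
0.035 0.053 -0.035 [433. 171.]
0.035 0.053 0.035 [382. 459.]
```

View pics/n5.png

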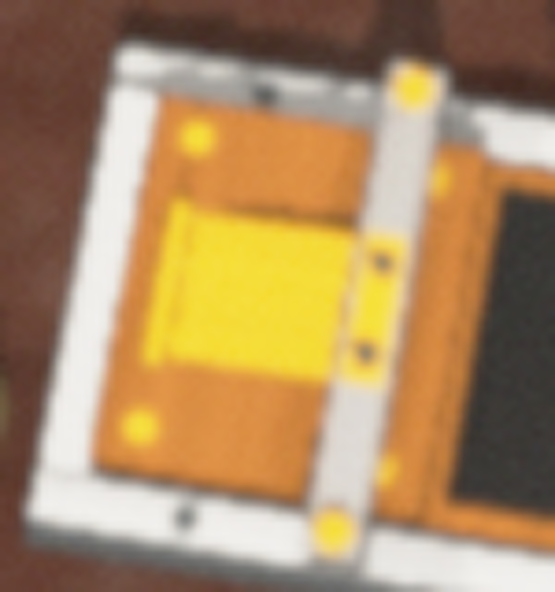

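The nose edge runs from (153,136) to (104,417), against (150,136) and (97,417) predicted for home. That is within 1.5 mm, and no gap shows at the stop. I'm handing in.

```bash
python3 -c "
from station import r
print(r.hand_in())"
```

```text
the job is handed in; nothing more can be done
None
```

The job is handed in at about 9.5 s, result not reported: the mould is under the gate bar and brass spring with its nose within about 1.5 mm of the end stop by camera, the fingers are well clear, and the punch and weight look undisturbed (the cigar was not measured).

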